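# Find the feet that have gone hard

## Task

The centrifuge has been creeping on the bench, so its four spring feet have been taken off and stand in the grey block: two still grip, two have gone hard and slide easily, and they look the same. Take the feet one at a time, press the sole lightly on the bare worktop (about 8 N, never over 20 N) and drag it some centimetres to feel how hard it is to pull. Stand the two slippery feet upright in the white tray and have the two that grip seated fully down in pockets of the block, without knocking over any foot or disturbing the other things on the bench.

Things in the scene. Friction and masses are not known exactly. Their poses are not given: they have to be found in the camera images.
- foot_block: grey storage block, 68 x 256 x 21 mm, fixed to the bench, with four round pockets in a row along its y axis, a foot in each at the start. Origin: centre of its underside, on the worktop (z = 0); x across the row, y along it. Between the aluminium end cheeks its top is 18 mm high. The feet are told of under the pockets; they look alike.
- pocket_1 (a point): centre of the floor of the pocket at the block's +y end (2, 3, 4 follow toward -y, 60 mm apart). A pocket is 44 mm across, chamfered, and 12 mm deep, its floor 6 mm above the worktop. A foot stands in it at the start, centred, sole on this floor, its collar 30.5 to 56.5 mm above the worktop.
- pocket_2 (a point): the same for the second pocket. Shape of a foot, heights above its underside: sole plate 40 mm across (9 mm of rubber, 3 mm of steel), steel bell 33 mm across from 15.5 to 24.5 mm, round knurled collar 20 mm across from 24.5 to 50.5 mm (grip here from above, at any yaw), small nut and 8 mm thread up to 67.5 mm.
- pocket_3 (a point): the same for the third pocket. A foot weighs 0.16 to 0.26 kg. Its sole plate slides up into the bell against a spring: it gives from about 2 N on, by 1 mm for each further 4 N, and after 3 mm (14 N) it is solid. Fingers that close on the collar tend to push it down a little, so that once lifted the sole may hang up to 3 mm lower in the grip than it stood.
- pocket_4 (a point): the same for the fourth pocket, at the -y end. Dragged on the worktop, a hard foot pulls back with about 0.16 times the force that presses it down, a good foot with about 0.95 times (both up to 15 % more or less) while it slides; once the hand stops, the pull soon eases to some two thirds of that or less. A foot dragged in the grip may come out leaning by a few hundredths of a radian.
- tray: white staining tray, 120 x 215 x 20 mm, fixed to the bench; long side along its own y axis. Origin: centre of its underside; inner floor 3 mm above it, walls 3 to 4 mm thick, inside 114 x 208 mm
- beaker: glass beaker standing empty, 70 mm across, 87 mm high, origin at the centre of its underside; a bystander
- lab_timer: white kitchen-style lab timer with black dial, 62 x 62 x 44 mm, origin at the centre of its underside; a bystander
- specimen_cup: specimen cup with screw lid, 65 mm across, 70 mm high, origin at the centre of its underside; a bystander

How it is judged (in metres and radians):
On the way, in this order (a step that is already met when the one before it is completed fails the run):
1. a foot is dragged along the bare worktop under a press of more than 3 N (((contact force between foot_1_sole_c0 and anything else above 3 N and height (world z) of foot_1_sole_c0 below 0.0065 m and linear speed of foot_1_sole above 0.003 m/s) or (contact force between foot_3_sole_c0 and anything else above 3 N and height (world z) of foot_3_sole_c0 below 0.0065 m and linear speed of foot_3_sole above 0.003 m/s) or (contact force between foot_2_sole_c0 and anything else above 3 N and height (world z) of foot_2_sole_c0 below 0.0065 m and linear speed of foot_2_sole above 0.003 m/s) or (contact force between foot_4_sole_c0 and anything else above 3 N and height (world z) of foot_4_sole_c0 below 0.0065 m and linear speed of foot_4_sole above 0.003 m/s))), for 0.2 s.
2. no foot is on the worktop (height (world z) of each of foot_1_sole_c0, foot_3_sole_c0, foot_2_sole_c0, foot_4_sole_c0 above 0.0065 m), for 0.1 s.
3. again a foot is dragged along the bare worktop under a press of more than 3 N (((contact force between foot_1_sole_c0 and anything else above 3 N and height (world z) of foot_1_sole_c0 below 0.0065 m and linear speed of foot_1_sole above 0.003 m/s) or (contact force between foot_3_sole_c0 and anything else above 3 N and height (world z) of foot_3_sole_c0 below 0.0065 m and linear speed of foot_3_sole above 0.003 m/s) or (contact force between foot_2_sole_c0 and anything else above 3 N and height (world z) of foot_2_sole_c0 below 0.0065 m and linear speed of foot_2_sole above 0.003 m/s) or (contact force between foot_4_sole_c0 and anything else above 3 N and height (world z) of foot_4_sole_c0 below 0.0065 m and linear speed of foot_4_sole above 0.003 m/s))), for 0.2 s.
At the end, for the whole second after the job is handed in: Both slippery feet stand upright (within 0.12 rad) on the floor of the white tray, clear of its walls; both gripping feet are in pockets of the block, any pocket, within 4 mm of its centre and with the sole within 2 mm of its floor (((horizontal distance between foot_1_sole_c0 and pocket_1 below 0.004 m and z of foot_1_sole_c0 in the frame of pocket_1 below 0.0065 m) or (horizontal distance between foot_1_sole_c0 and pocket_2 below 0.004 m and z of foot_1_sole_c0 in the frame of pocket_2 below 0.0065 m) or (horizontal distance between foot_1_sole_c0 and pocket_3 below 0.004 m and z of foot_1_sole_c0 in the frame of pocket_3 below 0.0065 m) or (horizontal distance between foot_1_sole_c0 and pocket_4 below 0.004 m and z of foot_1_sole_c0 in the frame of pocket_4 below 0.0065 m)) and ((horizontal distance between foot_3_sole_c0 and pocket_1 below 0.004 m and z of foot_3_sole_c0 in the frame of pocket_1 below 0.0065 m) or (horizontal distance between foot_3_sole_c0 and pocket_2 below 0.004 m and z of foot_3_sole_c0 in the frame of pocket_2 below 0.0065 m) or (horizontal distance between foot_3_sole_c0 and pocket_3 below 0.004 m and z of foot_3_sole_c0 in the frame of pocket_3 below 0.0065 m) or (horizontal distance between foot_3_sole_c0 and pocket_4 below 0.004 m and z of foot_3_sole_c0 in the frame of pocket_4 below 0.0065 m)) and x of foot_2_sole_c0 in the frame of tray between -0.045 and 0.045 m and y of foot_2_sole_c0 in the frame of tray between -0.093 and 0.093 m and z of each of foot_2_sole_c0, foot_4_sole_c0 in the frame of tray below 0.0105 m and angle between each of foot_2_sole_c0, foot_4_sole_c0's own z axis and vertical below 0.12 rad and x of foot_4_sole_c0 in the frame of tray between -0.045 and 0.045 m and y of foot_4_sole_c0 in the frame of tray between -0.093 and 0.093 m); the robot touches nothing.
It fails at once if a foot is pressed on the worktop with more than 20 N ((contact force between foot_1_sole_c0 and anything else above 20 N and height (world z) of foot_1_sole_c0 below 0.0065 m) or (contact force between foot_3_sole_c0 and anything else above 20 N and height (world z) of foot_3_sole_c0 below 0.0065 m) or (contact force between foot_2_sole_c0 and anything else above 20 N and height (world z) of foot_2_sole_c0 below 0.0065 m) or (contact force between foot_4_sole_c0 and anything else above 20 N and height (world z) of foot_4_sole_c0 below 0.0065 m)).
It fails at once if a foot is knocked over (tilted more than 0.6 rad) (angle between any of foot_1_sole_c0, foot_3_sole_c0, foot_2_sole_c0, foot_4_sole_c0's own z axis and vertical above 0.6 rad).
It fails at once if a bystander is moved more than 25 mm or tipped (distance of any of beaker, lab_timer, specimen_cup from where it was at the start of the episode above 0.025 m or angle between any of beaker, lab_timer, specimen_cup's own z axis and vertical above 0.4 rad).
It also fails if it takes over 72 s, if anything falls off the work surface, if the arm or the gripper's body presses on something with over 40 N, if the wrist force passes 120 N, or if a joint passes its speed limit or range.

## Robot

A 6-joint arm with a two-finger parallel gripper is mounted at the origin on a cart in front of the work surface, level with it; the furniture and walls round the work are solid. World frame = base frame: x ahead of the robot, y to its left, z up, the work surface at z = 0. Lengths are in mm, angles in rad, forces in N, time in s.
With the tool pointing down it reaches from about 250 to 725 mm from the base axis. Payload 4 kg.
Tool frame: the origin (TCP) lies midway between the tips of the shut fingers; the grasp point (between the pads) lies 19 mm behind it (tcp_to_grasp is the distance from the TCP to the grasp point, in mm); z points along the fingers, y is the line along which they close (so a half turn about z gives the same grasp; the last joint's range is limited). The gripper opens to 85 mm and grips with 20 to 120 N. Pads are 22 mm wide; open, the fingers measure 114 mm over their backs; the gripper's body (76 mm by 85 mm) begins 54 mm behind the grasp point. The pads swing forward as they close: fully open they stand 13 mm farther back than shut.
Start: joints at [-1.302, 0.241, 0.005, 1.335, 0, 1.571], TCP at [132.785, -482.045, 231.306] pointing down, gripper open.
Joint ranges: [-2.72, 2.72], [-1.05, 1.87], [-1.09, 1.28], [-1.99, 2.15], [-1.42, 1.44], [-3.14, 3.14]. Speed limits (rad/s): [2.79, 2.79, 3.14, 3.14, 3.14, 3.14].

## Interface

Orientations are given as a rotation vector (axis times angle).
In Python, from cell import state, camera, calibration, job_done, spot_in, trace, pinpoint, tcp_to_grasp gives the robot as it stands. The module is installed in compiled form; this text tells all that it offers.
- The arm moves only by the tool apply_moves, never from a script. Its argument "rows" is a list of rows, each a list of 6 numbers: the shift along the world's x, y, z in mm, then the turn, a rotation vector about the world's x, y, z in degrees. A call has 1 to 8 rows; each row shifts and turns the commanded pose from where the row before left it; what a row does not reach is not made up. A row lasts 1/8 s, in which the tool goes at most 62.5 mm and 10.7 degrees, less where a joint would pass 70% of its speed; a pose out of reach is approached as far as the arm can. A call with a gripper value outside its range is refused whole. "jaw" is the closure, from -1 (fully open) to 1 (shut), so that 0 is half open, set as the call begins (left out, the last holds). The fingers move at their own pace and stop on an object; the grip force is fixed at half the most. Time passes only in rows, so rows that do not move let the fingers close. It gives the time, the measured TCP pose, the force, the opening and the grip force at its end, in the units of the state.
- state(): the state, without advancing time (a new reading comes with each control period).
- camera(name): name is "scene" or "top" or "wrist"; returns the picture (420x560x3 uint8, red, green, blue); there is no depth.
- calibration(name): a dict with "camera_matrix" (3x3 intrinsics, pixels), "pose" (4x4, takes a point from camera to world coordinates). Camera axes: x right, y down, z forward; pixel columns grow to the right and rows downward; lengths in mm; the calibration is good to about 2 mm. A picture is of the moment at which its call begins: read the wrist's pose just before it. calibration takes no time and is no camera call; for the wrist camera it gives the pose at the moment of the call.
- job_done(): hands the job in; it is judged then, once.
Trained networks look in the newest picture that a camera, given by its name, has taken for a name from the list of things; names that differ only in an ending like _2 or _b are one class to them, and where a whole thing is asked for, a point or a joint stands for the part that bears it (a point fixed in the world has none). Each returns a list of dicts, best first, with "conf" (0 to 1); they miss things now and then, are a little off and sometimes report something else, mostly with a low value. They report only what shows in the picture. A call takes as long as a camera call.
- spot_in(camera, label): "extent" ([centre column, centre row, width, height] in pixels, round what is visible of it).
- trace(camera, label): "mask" (420x560 bool, what is visible of it) and "extent" ([centre column, centre row, width, height] in pixels, round what is visible of it).
- pinpoint(camera, label): "xy" ([column, row] in pixels: a listed point, or the origin of a listed thing).
The state is a dict: "clock": time; "q": joint angles; "qvel": joint speeds; "tau": joint torques, N m; "tcp_pos": TCP position; "tool_rot": TCP orientation; "force": force on the tool from outside, world axes, zero at the start; "torque": the same for the moment, N m; "finger_gap": finger opening in mm; "grip_force": force on a finger pad.
Only numpy, scipy, OpenCV 4.12 (cv2) and the standard library are available. Lean on these libraries where they do the work, as an engineer would, in place of code of your own. Each camera call takes 0.05 s, during which the arm holds its last target. There are 200 camera calls.

## Working session

There is one attempt and no reset: what is moved stays moved. The work goes in short steps, Python scripts to look and compute and a tool call to move; the robot and the scene stay as the last step left them, time stands still between calls to the robot, and variables do not carry over. Pictures are saved under pics/ and viewed, at most 10 in all, crops included, and the job is handed in when it is done.

Besides the shell and the picture viewer there is one more tool, called after "Call:" as name([rows], argument=value, ...), one row to a line, values as JSON. apply_moves: Moves the arm, as the interface text tells. Its arguments: {"type":"object","properties":{"rows":{"type":"array","items":{"type":"array","items":{"type":"number"}}},"jaw":{"type":"number"}},"required":["rows"]}

```bash
mkdir -p pics
cat > h.py <<'E'
import numpy as np, cv2
from cell import *
def ray(cam,px,z):
    c=calibration(cam);K=np.array(c["camera_matrix"]);T=np.array(c["pose"])
    d=T[:3,:3]@np.linalg.solve(K,[px[0],px[1],1]);o=T[:3,3]
    return o+d*(z-o[2])/d[2]
def proj(cam,P):
    c=calibration(cam);K=np.array(c["camera_matrix"]);T=np.linalg.inv(np.array(c["pose"]))
    p=K@(T[:3,:3]@np.array(P)+T[:3,3]);return p[:2]/p[2]
def save(cam,name):
    im=camera(cam);cv2.imwrite("pics/"+name,im[:,:,::-1]);return im
E
python3 - <<'E'
from h import *
print(state())
for cam in ("top","scene"):
    save(cam,cam+"0.png")
    for l,z in (("foot_block",18),("pocket_1",6),("tray",0),("beaker",0),("lab_timer",0),("specimen_cup",0)):
        for r in pinpoint(cam,l)[:5]:
            if r["conf"]>.2: print(cam,l,round(r["conf"],2),np.round(r["xy"]),np.round(ray(cam,r["xy"],z)))
im=np.hstack([cv2.imread("pics/top0.png"),cv2.imread("pics/scene0.png")])
cv2.imwrite("pics/both.png",cv2.resize(im,(800,300)))
for l in("foot_block","tray"):
    r=trace("top",l)[0];rect=cv2.minAreaRect(np.argwhere(r["mask"])[:,::-1].astype(np.float32))
    print(l,r["conf"],[np.round(ray("top",p,18)[:2]) for p in cv2.boxPoints(rect)])
E
```

```text
{'clock': 0.0, 'q': array([-1.30196116e+00,  2.41399296e-01,  3.71928303e-03,  1.33517292e+00,
       -1.85948328e-05,  1.57079257e+00]), 'qvel': array([ 8.79588829e-04,  1.35917378e-04,  5.54338553e-04,  4.48161011e-04,
       -4.87385159e-05,  3.35927422e-05]), 'tau': array([-1.65718444e-03, -3.72315431e+01,  2.52409852e+01,  1.69033353e-02,
       -4.16455009e-05,  3.31730782e-06]), 'tcp_pos': array([ 132.63319736, -481.44061759,  230.41788343]), 'tool_rot': array([-3.11123604e+00, -4.20747874e-01,  4.61571930e-04]), 'force': array([ 0.56653433, -0.00281459, -0.58304081]), 'torque': array([ 0.02811015, -0.01972018, -0.00778359]), 'grip_force': 0.0, 'finger_gap': 85.79490764719016}
top foot_block 0.93 [257. 188.] [602.  37.  18.]
top pocket_1 0.73 [292. 189.] [602. -60.   6.]
top pocket_1 0.72 [270. 185.] [612.   1.   6.]
top pocket_1 0.71 [228. 186.] [609. 116.   6.]
top pocket_1 0.63 [250. 186.] [609.  56.   6.]
top tray 0.69 [378. 214.] [ 534. -296.    0.]
top beaker 0.57 [316. 275.] [ 369. -124.    0.]
top lab_timer 0.97 [276. 277.] [361. -15.   0.]
top lab_timer 0.57 [227. 185.] [615. 122.   0.]
top specimen_cup 0.86 [181. 157.] [692. 252.   0.]
scene foot_block 0.77 [241. 219.] [581.  49.  18.]
scene pocket_1 0.91 [251. 209.] [614. -12.   6.]
scene pocket_1 0.8 [230. 221.] [609.  61.   6.]
scene pocket_1 0.71 [212. 225.] [623. 103.   6.]
scene pocket_1 0.64 [269. 201.] [611. -70.   6.]
scene tray 0.98 [351. 185.] [ 526. -291.    0.]
scene beaker 0.66 [355. 229.] [ 382. -126.    0.]
scene lab_timer 0.92 [329. 246.] [379. -31.   0.]
scene specimen_cup 0.74 [142. 241.] [691. 251.   0.]
scene specimen_cup 0.54 [244. 219.] [599.  26.   0.]
foot_block 0.83 [array([572., 158.]), array([644., 158.]), array([639., -98.]), array([569., -97.])]
tray 0.62 [array([ 588., -179.]), array([ 613., -403.]), array([ 490., -411.]), array([ 465., -191.])]
```

View pics/top0.png

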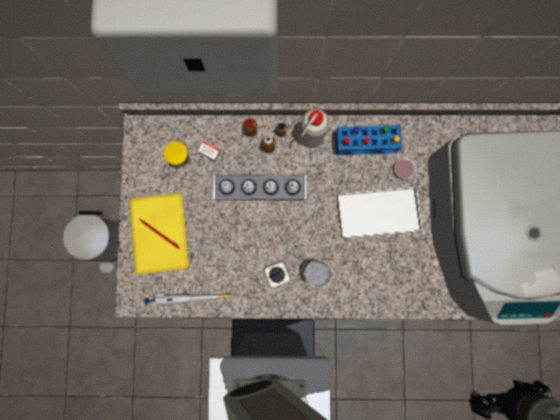

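The top view shows the block at about (260,187) with its four feet, the tray at (378,213), the timer at (277,273) and the beaker at (316,272). The bench between the block and the timer is bare. I'll go above the block.

Call:
apply_moves([
  [39,42,0,0,0,6.2],
  [39,42,0,0,0,6.2],
  [39,42,0,0,0,6.2],
  [39,42,0,0,0,6.2],
  [39,42,0,0,0,6.2],
  [39,42,0,0,0,6.2],
  [39,42,0,0,0,6.2],
  [39,42,0,0,0,6.2],
])

```text
clock: 1.8
tcp_pos: [446.0, -144.5, 231.6]
tool_rot: [2.646, 1.692, 0.001]
force: [0.5, -1.7, 0.1]
finger_gap: 85.6
grip_force: 0.0
```

Call:
apply_moves([
  [39,42,0,0,0,6.2],
  [39,42,0,0,0,6.2],
  [39,42,0,0,0,6.2],
  [39,42,0,0,0,6.2],
  [0,0,0,0,0,0],
  [0,0,0,0,0,0],
])

```text
clock: 2.55
tcp_pos: [600.4, 22.0, 230.7]
tool_rot: [-2.225, -2.217, 0.002]
force: [-0.9, 0.3, -0.0]
finger_gap: 85.4
grip_force: 0.0
```

Run:
```python
from h import *
s=state();print(s["clock"],s["tcp_pos"],s["tool_rot"],s["force"],s["q"])
im=save("wrist","w0.png")
for l,z in (("pocket_1",6),("foot_block",0)):
  for r in pinpoint("wrist",l): print(l,round(r["conf"],2),np.round(r["xy"]),np.round(ray("wrist",r["xy"],z),1))
for r in trace("wrist","foot_block")[:2]:
  rect=cv2.minAreaRect(np.argwhere(r["mask"])[:,::-1].astype(np.float32))
  print(r["conf"],[np.round(ray("wrist",p,18)[:2]) for p in cv2.boxPoints(rect)])
```

```text
2.55 [600.40187569  22.03178347 230.73608065] [-2.22464641e+00 -2.21726261e+00  2.01477469e-03] [-0.92177147  0.32014796 -0.024569  ] [ 3.68654391e-02  4.46685467e-01  2.98272801e-01  1.42378955e+00
 -3.69857035e-04  1.61098663e+00]
pocket_1 0.65 [285. 200.] [608.3  -2.8   6. ]
pocket_1 0.63 [287. 146.] [610.7  58.6   6. ]
pocket_1 0.59 [287. 248.] [609.9 -62.7   6. ]
pocket_1 0.26 [102. 296.] [ 377.  -127.3    6. ]
foot_block 0.58 [283. 173.] [606.2  27.2   0. ]
0.57 [array([ 568., -101.]), array([575., 157.]), array([642., 157.]), array([ 649., -102.])]
```

View pics/w0.png

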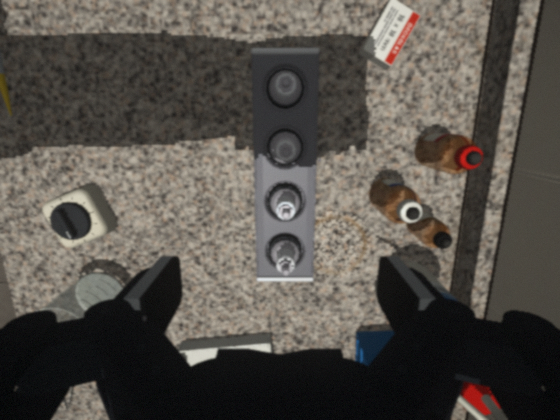

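The wrist view shows the block edges at columns 252–320, with the feet at about (287,90), (285,148), (286,203) and (286,252). The block centre is near (608.5, 28) with yaw close to 0. I'll move above pocket 4.

Call:
apply_moves([
  [4,-42,-30,0,0,0],
  [4,-42,-30,0,0,0],
  [0,0,-30,0,0,0],
  [0,0,-10,0,0,0],
  [0,0,0,0,0,0],
], jaw=-0.3)

```text
clock: 3.38
tcp_pos: [608.3, -62.2, 131.4]
tool_rot: [-2.225, -2.217, 0.001]
force: [-0.2, -0.0, -0.4]
finger_gap: 55.4
grip_force: 0.0
```

Run:
```python
from h import *
s=state();print(s["clock"],s["tcp_pos"],s["tool_rot"],s["force"])
im=save("wrist","w1.png")
for l,z in (("pocket_1",6),):
  for r in pinpoint("wrist",l): print(l,round(r["conf"],2),np.round(r["xy"]),np.round(ray("wrist",r["xy"],z),1))
print(ray("wrist",(286,268),73.5))
for y in (-62.5,-2.5,57.5): print(np.round(proj("wrist",(608.5,y,73.5))),np.round(proj("wrist",(608.5,y,18))))
```

```text
3.375 [608.28717883 -62.20268888 131.44249018] [-2.22534661e+00 -2.21677105e+00  6.31168572e-04] [-0.17187235 -0.01662959 -0.36125755]
[615.34723582 -93.20373217  73.5       ]
[276. 225.] [276. 204.]
[275. 130.] [276. 128.]
[274.  20.] [275.  43.]
```

View pics/w1.png

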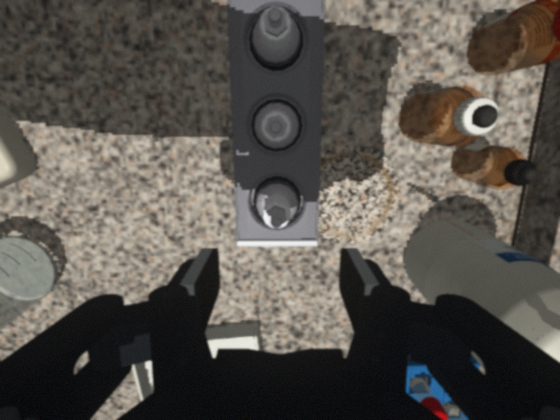

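The feet rings are at (277,202), (275,125) and (275,40), which is where I predicted them. I'll descend and grip foot 4.

Call:
apply_moves([
  [0,0,-30,0,0,0],
  [0,0,-30,0,0,0],
  [0,0,-25,0,0,0],
  [0,0,-13,0,0,0],
  [0,0,0,0,0,0],
])

```text
clock: 4.1
tcp_pos: [608.8, -61.7, 33.4]
tool_rot: [-2.225, -2.218, 0.0]
force: [0.6, 0.1, -0.1]
finger_gap: 55.6
grip_force: 0.0
```

Call:
apply_moves([
  [0,0,0,0,0,0],
  [0,0,0,0,0,0],
  [0,0,0,0,0,0],
  [0,0,0,0,0,0],
], jaw=1)

```text
clock: 4.6
tcp_pos: [608.9, -62.1, 34.2]
tool_rot: [2.225, 2.217, 0.001]
force: [-2.9, 0.6, 4.7]
finger_gap: 17.5
grip_force: 58.5
```

Call:
apply_moves([
  [0,0,10,0,0,0],
  [0,0,20,0,0,0],
  [-20,0,10,0,0,0],
  [-38,0,0,0,0,0],
  [-20,0,-20,0,0,0],
  [0,0,-12,0,0,0],
  [0,0,0,0,0,0],
  [0,0,0,0,0,0],
])

```text
clock: 5.6
tcp_pos: [532.5, -62.1, 41.7]
tool_rot: [2.224, 2.217, 0.002]
force: [0.3, -0.1, -2.4]
finger_gap: 18.2
grip_force: 59.0
```

Call:
apply_moves([
  [0,0,-5,0,0,0],
  [0,0,-3,0,0,0],
  [0,0,-1,0,0,0],
  [0,0,0,0,0,0],
])

```text
clock: 6.1
tcp_pos: [530.7, -62.0, 32.2]
tool_rot: [-2.225, -2.217, 0.0]
force: [-0.4, -0.6, -2.2]
finger_gap: 17.8
grip_force: 59.0
```

Call:
apply_moves([
  [0,0,-1,0,0,0],
  [0,0,0,0,0,0],
])

```text
clock: 6.35
tcp_pos: [530.7, -62.1, 31.3]
tool_rot: [-2.225, -2.218, 0.0]
force: [0.8, 0.6, -2.5]
finger_gap: 17.7
grip_force: 59.0
```

Call:
apply_moves([
  [0,0,-1,0,0,0],
  [0,0,0,0,0,0],
])

```text
clock: 6.6
tcp_pos: [530.7, -62.1, 30.2]
tool_rot: [-2.225, -2.217, 0.0]
force: [-0.1, -0.8, -2.0]
finger_gap: 17.8
grip_force: 59.0
```

Call:
apply_moves([
  [0,0,-1,0,0,0],
  [0,0,0,0,0,0],
])

```text
clock: 6.85
tcp_pos: [530.9, -62.1, 29.5]
tool_rot: [2.225, 2.217, 0.0]
force: [-1.3, -0.1, -1.3]
finger_gap: 17.5
grip_force: 59.1
```

Call:
apply_moves([
  [0,0,-1,0,0,0],
  [0,0,0,0,0,0],
])

```text
clock: 7.1
tcp_pos: [530.9, -62.0, 28.8]
tool_rot: [2.225, 2.217, 0.001]
force: [-1.9, 0.6, 3.2]
finger_gap: 17.8
grip_force: 59.4
```

Call:
apply_moves([
  [0,0,-0.7,0,0,0],
  [0,0,0,0,0,0],
])

```text
clock: 7.35
tcp_pos: [531.0, -62.1, 28.1]
tool_rot: [2.225, 2.217, 0.001]
force: [-1.6, -0.6, 5.6]
finger_gap: 17.7
grip_force: 59.6
```

Call:
apply_moves([
  [-3,0,0,0,0,0],
  [-5,0,0,0,0,0],
  [-5,0,0,0,0,0],
  [-5,0,0,0,0,0],
])

```text
clock: 7.85
tcp_pos: [513.3, -62.1, 28.1]
tool_rot: [2.224, 2.217, 0.002]
force: [2.3, 0.1, 4.3]
finger_gap: 18.0
grip_force: 59.8
```

Call:
apply_moves([
  [-5,0,0,0,0,0],
  [-5,0,0,0,0,0],
])

```text
clock: 8.1
tcp_pos: [503.2, -62.1, 28.1]
tool_rot: [2.224, 2.217, 0.002]
force: [3.1, -0.4, 5.2]
finger_gap: 17.9
grip_force: 59.8
```

Call:
apply_moves([
  [-5,0,0,0,0,0],
  [-5,0,0,0,0,0],
  [-5,0,0,0,0,0],
])

```text
clock: 8.48
tcp_pos: [488.2, -62.1, 28.1]
tool_rot: [2.224, 2.217, 0.002]
force: [3.2, 0.1, 4.7]
finger_gap: 17.9
grip_force: 59.8
```

Call:
apply_moves([
  [5,0,0,0,0,0],
  [5,0,0,0,0,0],
  [5,0,0,0,0,0],
  [5,0,0,0,0,0],
])

```text
clock: 8.98
tcp_pos: [504.6, -61.9, 27.2]
tool_rot: [-2.223, -2.214, 0.006]
force: [-4.2, -0.3, 9.3]
finger_gap: 17.7
grip_force: 60.2
```

Call:
apply_moves([
  [5,0,0,0,0,0],
])

```text
clock: 9.1
tcp_pos: [509.7, -62.0, 27.2]
tool_rot: [-2.223, -2.214, 0.006]
force: [-4.1, 0.5, 9.8]
finger_gap: 18.1
grip_force: 60.2
```

Call:
apply_moves([
  [5,0,0,0,0,0],
])

```text
clock: 9.22
tcp_pos: [514.6, -62.0, 27.2]
tool_rot: [-2.223, -2.214, 0.006]
force: [-3.1, -0.5, 9.4]
finger_gap: 18.4
grip_force: 60.2
```

Call:
apply_moves([
  [0,0,0,0,0,0],
  [0,0,0,0,0,0],
])

```text
clock: 9.48
tcp_pos: [515.5, -62.0, 27.4]
tool_rot: [-2.224, -2.215, 0.004]
force: [-1.4, -0.1, 8.1]
finger_gap: 18.3
grip_force: 60.1
```

Call:
apply_moves([
  [0,5,0,0,0,0],
  [0,5,0,0,0,0],
  [0,5,0,0,0,0],
])

```text
clock: 9.85
tcp_pos: [516.6, -47.9, 27.7]
tool_rot: [2.226, 2.216, -0.004]
force: [-0.7, -2.3, 6.8]
finger_gap: 18.3
grip_force: 60.1
```

Call:
apply_moves([
  [0,5,0,0,0,0],
])

```text
clock: 9.98
tcp_pos: [516.6, -42.9, 27.7]
tool_rot: [2.226, 2.216, -0.004]
force: [0.1, -1.0, 7.3]
finger_gap: 17.7
grip_force: 60.1
```

Run:
```python
from h import *
s=state();print(s["force"],s["torque"],s["tcp_pos"])
```

```text
[ 0.13128373 -1.01892229  7.2564559 ] [-0.52486561  0.0055798  -0.05649066] [516.63182374 -42.88638627  27.7004089 ]
```

Along y the pull is about 1.5 N at 9 N press, so this foot is slippery. The x readings are biased by squeeze preload. I'll take it to the tray.

Call:
apply_moves([
  [0,0,15,0,0,0],
  [0,0,30,0,0,0],
  [2,-41,0,0,0,0],
  [3,-42,0,0,0,0],
  [3,-42,0,0,0,0],
  [3,-42,0,0,0,0],
  [2,-41,0,0,0,0],
  [0,0,0,0,0,0],
])

```text
clock: 10.98
tcp_pos: [529.0, -252.5, 71.6]
tool_rot: [-2.229, -2.211, 0.002]
force: [-0.1, 1.0, -2.0]
finger_gap: 17.9
grip_force: 59.3
```

Run:
```python
from h import *
s=state();print(s["clock"],s["tcp_pos"],s["tool_rot"],s["force"])
save("wrist","w2.png")
for r in pinpoint("wrist","tray"): print(r["conf"],ray("wrist",r["xy"],0))
for r in trace("wrist","tray")[:1]:
  rect=cv2.minAreaRect(np.argwhere(r["mask"])[:,::-1].astype(np.float32))
  print(r["conf"],[np.round(ray("wrist",p,20)[:2]) for p in cv2.boxPoints(rect)])
```

```text
10.975 [ 529.02125605 -252.46879632   71.63671924] [-2.22852648 -2.21076914  0.00237623] [-0.11113655  0.96255628 -2.0241707 ]
0.82 [array([ 470., -193.]), array([ 588., -181.]), array([ 616., -331.]), array([ 474., -349.])]
```

View pics/w2.png

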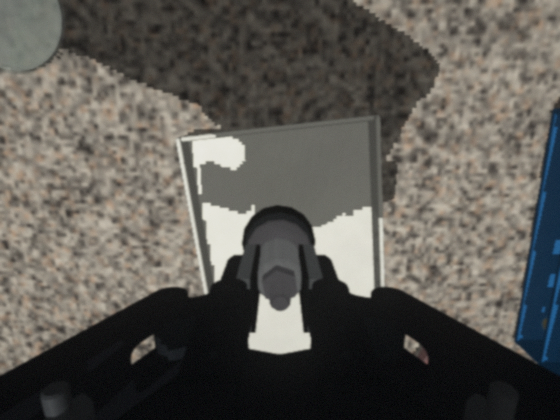

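The foot in the grip, at (280,240), is over the tray. The tray's near edge runs from (180,140) to (378,118), which puts the tray centre at about (540,-294). The foot's spot is fine, so I'll lower it.

Call:
apply_moves([
  [3,0,-20,0,0,0],
  [0,0,-12,0,0,0],
  [0,0,-5,0,0,0],
  [0,0,0,0,0,0],
])

```text
clock: 11.62
tcp_pos: [533.4, -249.4, 35.3]
tool_rot: [-2.224, -2.217, 0.001]
force: [0.3, 0.1, -1.5]
finger_gap: 17.8
grip_force: 59.3
```

Call:
apply_moves([
  [0,0,-1.5,0,0,0],
  [0,0,0,0,0,0],
])

```text
clock: 11.88
tcp_pos: [534.1, -250.2, 34.6]
tool_rot: [2.225, 2.217, 0.0]
force: [0.8, 0.7, -2.2]
finger_gap: 17.8
grip_force: 59.3
```

Call:
apply_moves([
  [0,0,-1,0,0,0],
  [0,0,0,0,0,0],
])

```text
clock: 12.12
tcp_pos: [533.8, -250.1, 33.2]
tool_rot: [2.225, 2.217, 0.0]
force: [-0.4, -0.2, -1.6]
finger_gap: 17.8
grip_force: 59.3
```

Call:
apply_moves([
  [0,0,-1,0,0,0],
  [0,0,0,0,0,0],
])

```text
clock: 12.38
tcp_pos: [533.9, -250.1, 32.5]
tool_rot: [2.225, 2.217, 0.0]
force: [0.1, -0.0, 0.5]
finger_gap: 17.9
grip_force: 59.3
```

Call:
apply_moves([
  [0,0,-0.5,0,0,0],
  [0,0,0,0,0,0],
])

```text
clock: 12.62
tcp_pos: [533.9, -250.2, 32.0]
tool_rot: [2.225, 2.217, 0.0]
force: [-1.4, 0.1, 1.9]
finger_gap: 17.8
grip_force: 59.4
```

Call:
apply_moves([
  [0,0,0,0,0,0],
  [0,0,0,0,0,0],
  [0,0,8,0,0,0],
  [0,0,50,0,0,0],
  [14,47,0,0,0,0],
  [15,50,0,0,0,0],
  [15,50,0,0,0,0],
  [15,50,0,0,0,0],
], jaw=-0.3)

```text
clock: 13.62
tcp_pos: [593.5, -51.6, 90.4]
tool_rot: [2.225, 2.217, 0.001]
force: [0.4, -0.1, 0.5]
finger_gap: 55.8
grip_force: 0.0
```

Call:
apply_moves([
  [15,50,0,0,0,0],
  [0,0,0,0,0,0],
  [0,0,0,0,0,0],
])

```text
clock: 14.0
tcp_pos: [607.7, -3.1, 89.8]
tool_rot: [2.224, 2.218, -0.001]
force: [0.6, -0.2, 0.4]
finger_gap: 55.6
grip_force: 0.0
```

Run:
```python
from h import *
s=state();print(s["clock"],s["tcp_pos"],s["tool_rot"],s["force"])
save("wrist","w3.png")
c=camera("top");cv2.imwrite("pics/t3.png",cv2.resize(c[120:300,200:440,::-1],None,fx=3,fy=3))
for r in pinpoint("wrist","pocket_1"): print(r["conf"],r["xy"],ray("wrist",r["xy"],6))
```

```text
14.0 [607.70506184  -3.08402595  89.84183323] [ 2.22444860e+00  2.21797832e+00 -5.42690582e-04] [ 0.61363491 -0.24657489  0.37790298]
0.57 [278.6, 284.1] [607.75874287 -60.89178101   6.        ]
```

View pics/w3.png

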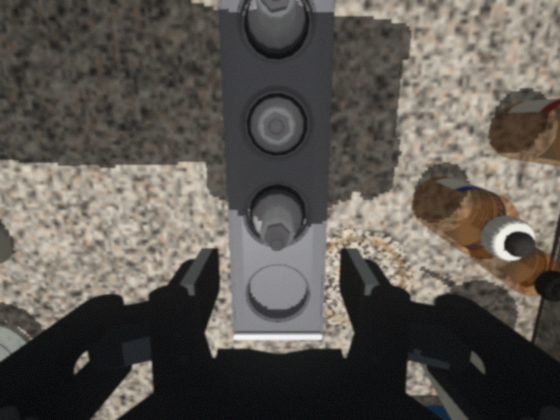

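View pics/t3.png

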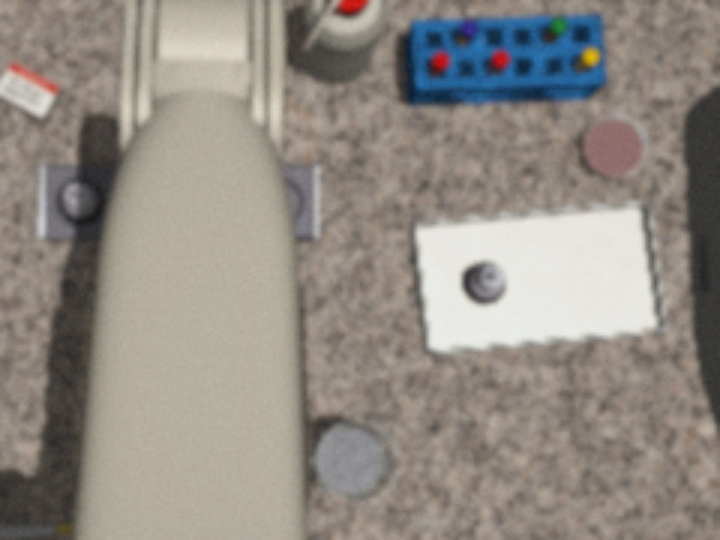

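The first foot stands upright in the tray at (485,282) in the crop. The empty pocket 4 shows at (278,284) in the wrist view, and foot 3 is below the gripper. Now I'll grip foot 3.

Call:
apply_moves([
  [0.5,1,-30,0,0,0],
  [0,0,-18,0,0,0],
  [0,0,-9,0,0,0],
  [0,0,0,0,0,0],
])

```text
clock: 14.65
tcp_pos: [607.8, -2.9, 32.2]
tool_rot: [-2.226, -2.215, 0.001]
force: [-0.2, 0.0, 0.4]
finger_gap: 55.4
grip_force: 0.0
```

Call:
apply_moves([
  [0,0,0,0,0,0],
  [0,0,0,0,0,0],
  [0,0,0,0,0,0],
  [0,0,0,0,0,0],
], jaw=1)

```text
clock: 15.15
tcp_pos: [608.2, -2.1, 33.5]
tool_rot: [2.225, 2.217, 0.0]
force: [-3.6, -0.9, 6.0]
finger_gap: 18.1
grip_force: 58.3
```

Call:
apply_moves([
  [0,0,10,0,0,0],
  [0,0,20,0,0,0],
  [-20,0,10,0,0,0],
  [-38,0,0,0,0,0],
  [-20,0,-20,0,0,0],
  [0,0,-18,0,0,0],
  [0,0,-3,0,0,0],
  [0,0,0,0,0,0],
])

```text
clock: 16.15
tcp_pos: [530.9, -2.0, 31.8]
tool_rot: [2.225, 2.218, 0.001]
force: [0.0, -0.6, -1.6]
finger_gap: 18.2
grip_force: 59.0
```

Call:
apply_moves([
  [0,0,-2,0,0,0],
  [0,0,0,0,0,0],
])

```text
clock: 16.4
tcp_pos: [530.8, -2.0, 30.0]
tool_rot: [2.225, 2.217, 0.001]
force: [-0.5, -0.5, -1.7]
finger_gap: 17.9
grip_force: 59.0
```

Call:
apply_moves([
  [0,0,-1,0,0,0],
  [0,0,0,0,0,0],
])

```text
clock: 16.65
tcp_pos: [530.7, -2.1, 28.9]
tool_rot: [2.225, 2.217, 0.001]
force: [0.1, -0.4, -2.1]
finger_gap: 18.2
grip_force: 59.0
```

Call:
apply_moves([
  [0,0,-0.7,0,0,0],
  [0,0,0,0,0,0],
])

```text
clock: 16.9
tcp_pos: [530.7, -2.1, 28.4]
tool_rot: [2.225, 2.217, 0.001]
force: [-1.1, 0.0, 1.8]
finger_gap: 18.2
grip_force: 59.2
```

Call:
apply_moves([
  [0,0,-0.8,0,0,0],
  [0,0,0,0,0,0],
])

```text
clock: 17.15
tcp_pos: [530.6, -2.0, 27.6]
tool_rot: [2.225, 2.217, 0.001]
force: [-0.9, 0.5, 4.3]
finger_gap: 18.2
grip_force: 59.6
```

Call:
apply_moves([
  [-3,0,0,0,0,0],
  [-5,0,0,0,0,0],
  [-5,0,0,0,0,0],
  [-5,0,0,0,0,0],
])

```text
clock: 17.65
tcp_pos: [513.2, -2.1, 27.7]
tool_rot: [2.224, 2.216, 0.003]
force: [5.6, 0.4, 4.8]
finger_gap: 18.4
grip_force: 59.4
```

Call:
apply_moves([
  [-5,0,0,0,0,0],
])

```text
clock: 17.77
tcp_pos: [508.1, -2.0, 27.6]
tool_rot: [2.224, 2.216, 0.003]
force: [4.6, -0.8, 4.2]
finger_gap: 18.0
grip_force: 59.4
```

Call:
apply_moves([
  [-5,0,0,0,0,0],
])

```text
clock: 17.9
tcp_pos: [503.1, -2.0, 27.7]
tool_rot: [2.224, 2.216, 0.003]
force: [5.0, -0.8, 4.8]
finger_gap: 18.0
grip_force: 59.4
```

Call:
apply_moves([
  [0,0,0,0,0,0],
  [0,0,0,0,0,0],
])

```text
clock: 18.15
tcp_pos: [502.3, -2.0, 27.3]
tool_rot: [2.225, 2.217, 0.0]
force: [4.0, -0.6, 5.0]
finger_gap: 17.9
grip_force: 59.5
```

Call:
apply_moves([
  [0,5,0,0,0,0],
  [0,5,0,0,0,0],
  [0,5,0,0,0,0],
])

```text
clock: 18.52
tcp_pos: [499.9, 10.2, 26.8]
tool_rot: [2.226, 2.214, -0.012]
force: [-0.6, -7.6, 8.1]
finger_gap: 17.7
grip_force: 60.0
```

Call:
apply_moves([
  [0,5,0,0,0,0],
])

```text
clock: 18.65
tcp_pos: [499.6, 15.0, 26.7]
tool_rot: [2.227, 2.214, -0.013]
force: [-1.5, -8.2, 8.9]
finger_gap: 17.9
grip_force: 60.0
```

Call:
apply_moves([
  [0,-5,0,0,0,0],
  [0,-5,0,0,0,0],
  [0,-5,0,0,0,0],
])

```text
clock: 19.02
tcp_pos: [499.4, 5.8, 26.7]
tool_rot: [-2.217, -2.214, -0.001]
force: [-1.9, 8.8, 9.2]
finger_gap: 17.9
grip_force: 60.0
```

Call:
apply_moves([
  [0,-5,0,0,0,0],
])

```text
clock: 19.15
tcp_pos: [499.3, 0.9, 26.7]
tool_rot: [-2.217, -2.214, -0.001]
force: [-2.4, 7.8, 9.3]
finger_gap: 18.2
grip_force: 60.1
```

Foot 3 pulls about 8 N both ways at 10 N press, so it grips. I'll return it to pocket 3.

Call:
apply_moves([
  [0,0,15,0,0,0],
  [16,0,25,0,0,0],
  [30,0,0,0,0,0],
  [30,0,0,0,0,0],
  [30,0,0,0,0,0],
  [0,0,0,0,0,0],
  [0,0,-14,0,0,0],
  [0,0,0,0,0,0],
])

```text
clock: 20.15
tcp_pos: [604.7, -2.1, 50.4]
tool_rot: [-2.222, -2.214, 0.008]
force: [0.1, -0.6, -2.4]
finger_gap: 18.2
grip_force: 59.3
```

Run:
```python
from h import *
s=state();print(s["clock"],s["tcp_pos"],s["tool_rot"],s["force"],s["torque"])
save("wrist","w4.png")
```

```text
20.15 [604.66038102  -2.13629045  50.42283756] [-2.22191624 -2.21399336  0.00812475] [ 0.09033683 -0.59532666 -2.35969048] [-0.00990758  0.04818422 -0.04127123]
```

View pics/w4.png

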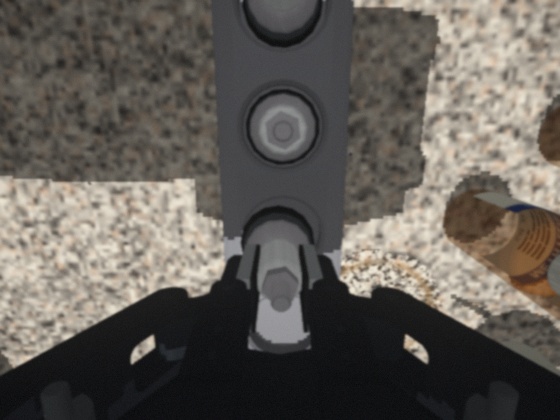

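The foot is over pocket 3. The arm reads about 3 mm short in x, so I'll settle and recheck.

Call:
apply_moves([
  [3.5,0,0,0,0,0],
  [0,0,0,0,0,0],
])

```text
clock: 20.45
tcp_pos: [612.3, -2.1, 53.7]
tool_rot: [2.225, 2.217, 0.001]
force: [0.1, 0.5, -1.8]
finger_gap: 18.3
grip_force: 59.3
```

Call:
apply_moves([
  [-4,0,0,0,0,0],
  [0,0,0,0,0,0],
])

```text
clock: 20.7
tcp_pos: [607.3, -2.1, 53.2]
tool_rot: [-2.225, -2.217, 0.0]
force: [-0.3, -0.1, -1.8]
finger_gap: 17.8
grip_force: 59.3
```

Call:
apply_moves([
  [0,0,-6,0,0,0],
  [0,0,0,0,0,0],
  [0,0,0,0,0,0],
])

```text
clock: 21.08
tcp_pos: [607.7, -2.0, 46.9]
tool_rot: [-2.225, -2.217, 0.0]
force: [-0.0, -0.2, -2.5]
finger_gap: 18.1
grip_force: 59.3
```

Call:
apply_moves([
  [0.4,0,-3,0,0,0],
  [0,0,0,0,0,0],
])

```text
clock: 21.32
tcp_pos: [608.0, -2.0, 43.8]
tool_rot: [-2.225, -2.217, 0.001]
force: [-0.3, -0.3, -2.4]
finger_gap: 18.2
grip_force: 59.3
```

Call:
apply_moves([
  [0,0,-4,0,0,0],
  [0,0,0,0,0,0],
])

```text
clock: 21.58
tcp_pos: [607.8, -2.0, 39.6]
tool_rot: [-2.225, -2.217, 0.001]
force: [-0.1, -0.0, -1.7]
finger_gap: 18.1
grip_force: 59.3
```

Call:
apply_moves([
  [0,0,-3,0,0,0],
  [0,0,0,0,0,0],
])

```text
clock: 21.82
tcp_pos: [607.9, -2.0, 36.8]
tool_rot: [-2.225, -2.217, 0.001]
force: [-0.4, 0.5, -2.5]
finger_gap: 18.1
grip_force: 59.3
```

Call:
apply_moves([
  [0,0,-2,0,0,0],
  [0,0,0,0,0,0],
])

```text
clock: 22.08
tcp_pos: [608.2, -2.0, 35.0]
tool_rot: [2.225, 2.218, 0.0]
force: [-0.1, -0.3, -2.5]
finger_gap: 17.9
grip_force: 59.3
```

Call:
apply_moves([
  [0,0,-1.5,0,0,0],
  [0,0,0,0,0,0],
])

```text
clock: 22.32
tcp_pos: [608.3, -2.0, 34.2]
tool_rot: [2.225, 2.217, 0.001]
force: [-1.7, 0.8, 3.8]
finger_gap: 17.8
grip_force: 59.5
```

Call:
apply_moves([
  [0,0,0,0,0,0],
  [0,0,0,0,0,0],
  [0,0,10,0,0,0],
  [0,0,47,0,0,0],
  [0,30,0,0,0,0],
  [0,30,0,0,0,0],
  [0,0,0,0,0,0],
], jaw=-0.3)

```text
clock: 23.2
tcp_pos: [608.5, 59.9, 91.5]
tool_rot: [2.221, 2.22, 0.002]
force: [0.5, -0.0, 0.2]
finger_gap: 55.8
grip_force: 0.0
```

Run:
```python
from h import *
s=state();print(s["clock"],s["tcp_pos"],s["tool_rot"],s["force"],s["torque"])
save("wrist","w5.png")
print(proj("wrist",(608,-2,18)),proj("wrist",(608,58,18)),proj("wrist",(608,-2,73.5)),proj("wrist",(608,58,73.5)))
```

```text
23.2 [608.52670957  59.87459155  91.51805333] [2.22143828e+00 2.22049304e+00 1.93328979e-03] [ 0.45760631 -0.03903774  0.24352487] [-0.01826696  0.0023694  -0.01115145]
[277.28697554 296.18304629] [276.9164962  218.65817488] [276.94599    346.41586857] [276.42948085 249.29666015]
```

View pics/w5.png

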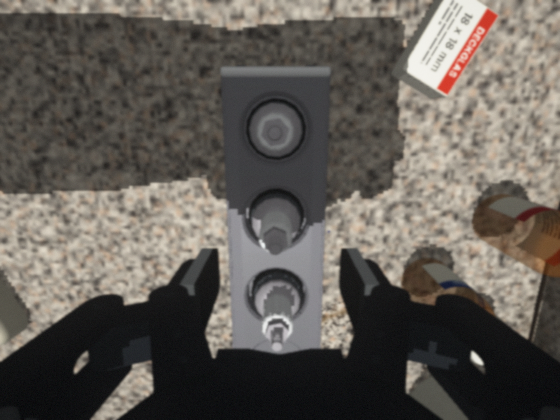

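Foot 3 is back upright in its pocket at (277,295), and foot 2 is below at (275,217). Now I'll grip foot 2.

Call:
apply_moves([
  [0,-1,-30,0,0,0],
  [0,0,-18,0,0,0],
  [0,0,-9,0,0,0],
  [0,0,0,0,0,0],
])

```text
clock: 23.75
tcp_pos: [607.9, 56.2, 33.2]
tool_rot: [-2.226, -2.216, 0.002]
force: [0.0, 0.1, 0.1]
finger_gap: 55.4
grip_force: 0.0
```

Call:
apply_moves([
  [0,0,0,0,0,0],
  [0,0,0,0,0,0],
  [0,0,0,0,0,0],
  [0,0,0,0,0,0],
], jaw=1)

```text
clock: 24.25
tcp_pos: [608.1, 56.9, 34.4]
tool_rot: [2.225, 2.217, 0.0]
force: [-3.7, -1.0, 5.0]
finger_gap: 17.9
grip_force: 58.3
```

Call:
apply_moves([
  [0,0,10,0,0,0],
  [0,0,20,0,0,0],
  [-20,0,10,0,0,0],
  [-38,0,0,0,0,0],
  [-20,0,-20,0,0,0],
  [0,0,-18,0,0,0],
  [0,0,-3,0,0,0],
  [0,0,0,0,0,0],
])

```text
clock: 25.25
tcp_pos: [530.7, 57.0, 32.8]
tool_rot: [2.225, 2.217, 0.001]
force: [0.6, 0.8, -1.3]
finger_gap: 17.9
grip_force: 58.9
```

Call:
apply_moves([
  [0,0,-2,0,0,0],
  [0,0,0,0,0,0],
])

```text
clock: 25.5
tcp_pos: [530.7, 57.0, 31.0]
tool_rot: [2.225, 2.217, 0.001]
force: [-0.4, -0.8, -1.9]
finger_gap: 18.1
grip_force: 58.9
```

Call:
apply_moves([
  [0,0,-1.2,0,0,0],
  [0,0,0,0,0,0],
])

```text
clock: 25.75
tcp_pos: [530.6, 57.0, 29.7]
tool_rot: [2.225, 2.217, 0.001]
force: [0.7, 0.6, -1.2]
finger_gap: 17.9
grip_force: 59.0
```

Call:
apply_moves([
  [0,0,-1,0,0,0],
  [0,0,0,0,0,0],
])

```text
clock: 26.0
tcp_pos: [530.6, 57.0, 29.0]
tool_rot: [2.225, 2.217, 0.001]
force: [-1.1, -0.6, 2.8]
finger_gap: 17.6
grip_force: 59.4
```

Call:
apply_moves([
  [0,0,-0.7,0,0,0],
  [0,0,0,0,0,0],
])

```text
clock: 26.25
tcp_pos: [530.5, 57.0, 28.3]
tool_rot: [2.225, 2.217, 0.001]
force: [-2.1, -0.6, 5.6]
finger_gap: 18.1
grip_force: 59.7
```

Call:
apply_moves([
  [0,5,0,0,0,0],
  [0,5,0,0,0,0],
  [0,5,0,0,0,0],
])

```text
clock: 26.62
tcp_pos: [530.5, 69.7, 28.3]
tool_rot: [2.224, 2.213, -0.004]
force: [-1.4, -6.1, 6.6]
finger_gap: 18.1
grip_force: 59.8
```

Call:
apply_moves([
  [0,5,0,0,0,0],
])

```text
clock: 26.75
tcp_pos: [530.5, 74.7, 28.3]
tool_rot: [2.224, 2.213, -0.004]
force: [-0.8, -5.7, 6.9]
finger_gap: 17.8
grip_force: 59.8
```

Call:
apply_moves([
  [0,-5,0,0,0,0],
  [0,-5,0,0,0,0],
  [0,-5,0,0,0,0],
])

```text
clock: 27.12
tcp_pos: [530.8, 64.2, 28.5]
tool_rot: [-2.222, -2.218, -0.007]
force: [-0.8, 6.0, 5.8]
finger_gap: 17.5
grip_force: 59.8
```

Call:
apply_moves([
  [0,-5,0,0,0,0],
])

```text
clock: 27.25
tcp_pos: [530.9, 59.2, 28.5]
tool_rot: [-2.222, -2.218, -0.007]
force: [-1.7, 4.6, 4.8]
finger_gap: 18.0
grip_force: 59.7
```

Foot 2 pulls about 5.9 N at 8 N press, so it grips too. I'll return it to pocket 2.

Call:
apply_moves([
  [0,0,15,0,0,0],
  [13,0,20,0,0,0],
  [30,0,0,0,0,0],
  [35,0,0,0,0,0],
  [0,0,0,0,0,0],
  [0,0,-10,0,0,0],
  [0,0,0,0,0,0],
  [0,0,0,0,0,0],
])

```text
clock: 28.25
tcp_pos: [607.2, 56.9, 52.4]
tool_rot: [-2.225, -2.217, 0.002]
force: [0.1, -0.4, -1.9]
finger_gap: 17.9
grip_force: 59.3
```

Call:
apply_moves([
  [0.6,0,-5,0,0,0],
  [0,0,0,0,0,0],
])

```text
clock: 28.5
tcp_pos: [608.4, 56.9, 47.4]
tool_rot: [-2.225, -2.217, 0.001]
force: [0.6, 0.5, -1.5]
finger_gap: 17.8
grip_force: 59.3
```

Call:
apply_moves([
  [0,0,-4,0,0,0],
  [0,0,0,0,0,0],
])

```text
clock: 28.75
tcp_pos: [608.4, 56.9, 43.3]
tool_rot: [-2.225, -2.217, 0.001]
force: [-1.2, -0.6, -1.5]
finger_gap: 18.0
grip_force: 59.3
```

Call:
apply_moves([
  [0,0,-4,0,0,0],
  [0,0,0,0,0,0],
])

```text
clock: 29.0
tcp_pos: [608.4, 56.9, 39.2]
tool_rot: [-2.225, -2.217, 0.001]
force: [-0.3, 0.4, -1.7]
finger_gap: 17.9
grip_force: 59.3
```

Call:
apply_moves([
  [0,0,-3,0,0,0],
  [0,0,0,0,0,0],
])

```text
clock: 29.25
tcp_pos: [608.5, 56.9, 36.4]
tool_rot: [-2.225, -2.217, 0.001]
force: [-0.2, 0.4, -1.6]
finger_gap: 18.1
grip_force: 59.3
```

Call:
apply_moves([
  [0,0,-1.8,0,0,0],
  [0,0,0,0,0,0],
])

```text
clock: 29.5
tcp_pos: [608.9, 57.0, 35.4]
tool_rot: [2.225, 2.217, 0.001]
force: [-2.0, -0.7, 1.6]
finger_gap: 17.9
grip_force: 59.4
```

Call:
apply_moves([
  [0,0,0,0,0,0],
  [0,0,0,0,0,0],
  [0,0,10,0,0,0],
  [0,0,47,0,0,0],
  [0,30,0,0,0,0],
  [0,30,0,0,0,0],
  [0,0,0,0,0,0],
], jaw=-0.3)

```text
clock: 30.38
tcp_pos: [609.1, 119.0, 92.8]
tool_rot: [2.221, 2.221, 0.002]
force: [-0.1, -1.0, 0.3]
finger_gap: 55.6
grip_force: 0.0
```

Run:
```python
from h import *
s=state();print(s["clock"],s["tcp_pos"],s["tool_rot"],s["force"],s["torque"])
save("wrist","w6.png")
for y in (-2,58,118): print(proj("wrist",(608,y,18)))
```

```text
30.375 [609.09405627 118.97332172  92.84000492] [2.22138097 2.22058392 0.00222811] [-0.08225333 -0.97724268  0.27182432] [-0.04100577  0.03997456 -0.00656833]
[276.91994727 362.12219779]
[276.54992206 294.10844515]
[276.12924803 216.78501185]
```

View pics/w6.png

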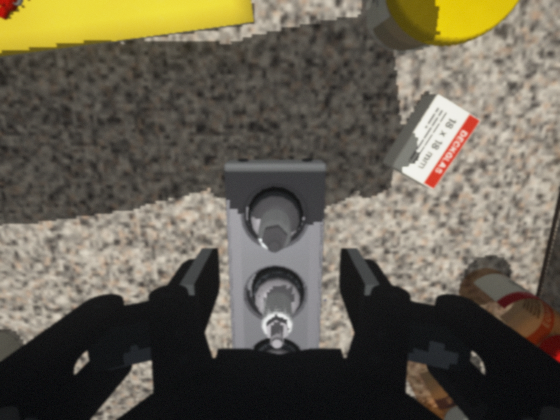

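Foot 2 is seated at (276,293), and foot 1 is below at (275,216). Now foot 1.

Call:
apply_moves([
  [-0.5,-0.5,-30,0,0,0],
  [0,0,-20,0,0,0],
  [0,0,-9.5,0,0,0],
  [0,0,0,0,0,0],
])

```text
clock: 30.92
tcp_pos: [607.9, 115.7, 32.0]
tool_rot: [-2.226, -2.216, 0.002]
force: [0.1, 0.1, 0.3]
finger_gap: 55.4
grip_force: 0.0
```

Call:
apply_moves([
  [0,0,0,0,0,0],
  [0,0,0,0,0,0],
  [0,0,0,0,0,0],
  [0,0,0,0,0,0],
], jaw=1)

```text
clock: 31.42
tcp_pos: [608.6, 116.5, 33.2]
tool_rot: [2.225, 2.217, 0.001]
force: [-1.9, -0.3, 2.6]
finger_gap: 18.3
grip_force: 58.5
```

Call:
apply_moves([
  [0,0,10,0,0,0],
  [0,0,20,0,0,0],
  [-20,0,10,0,0,0],
  [-38,0,0,0,0,0],
  [-20,0,-20,0,0,0],
  [0,0,-18,0,0,0],
  [0,0,-3,0,0,0],
  [0,0,0,0,0,0],
])

```text
clock: 32.42
tcp_pos: [530.8, 116.5, 31.7]
tool_rot: [2.225, 2.217, 0.0]
force: [-0.1, -0.1, -2.5]
finger_gap: 17.7
grip_force: 59.0
```

Call:
apply_moves([
  [0,0,-2,0,0,0],
  [0,0,0,0,0,0],
])

```text
clock: 32.67
tcp_pos: [530.8, 116.5, 29.8]
tool_rot: [2.225, 2.217, 0.001]
force: [0.2, -0.3, -2.6]
finger_gap: 18.2
grip_force: 59.0
```

Call:
apply_moves([
  [0,0,-1,0,0,0],
  [0,0,0,0,0,0],
])

```text
clock: 32.92
tcp_pos: [530.3, 116.4, 28.4]
tool_rot: [-2.225, -2.217, 0.0]
force: [0.6, 0.2, -2.0]
finger_gap: 18.0
grip_force: 59.0
```

Call:
apply_moves([
  [0,0,-0.8,0,0,0],
  [0,0,0,0,0,0],
])

```text
clock: 33.17
tcp_pos: [530.4, 116.5, 27.9]
tool_rot: [2.225, 2.218, 0.0]
force: [-1.8, -1.3, 0.5]
finger_gap: 18.0
grip_force: 59.1
```

Call:
apply_moves([
  [0,0,-0.7,0,0,0],
  [0,0,0,0,0,0],
])

```text
clock: 33.42
tcp_pos: [530.4, 116.5, 27.3]
tool_rot: [2.225, 2.217, 0.001]
force: [-1.5, -0.3, 2.7]
finger_gap: 17.9
grip_force: 59.1
```

Call:
apply_moves([
  [0,0,-0.8,0,0,0],
  [0,0,0,0,0,0],
])

```text
clock: 33.67
tcp_pos: [530.4, 116.5, 26.6]
tool_rot: [2.225, 2.217, 0.001]
force: [-2.4, -0.9, 5.1]
finger_gap: 17.7
grip_force: 59.5
```

Call:
apply_moves([
  [0,-5,0,0,0,0],
  [0,-5,0,0,0,0],
  [0,-5,0,0,0,0],
])

```text
clock: 34.05
tcp_pos: [531.2, 101.6, 26.6]
tool_rot: [2.225, 2.217, 0.003]
force: [-0.1, 1.9, 4.9]
finger_gap: 17.9
grip_force: 59.5
```

Call:
apply_moves([
  [0,-5,0,0,0,0],
])

```text
clock: 34.17
tcp_pos: [531.0, 96.5, 26.6]
tool_rot: [2.225, 2.217, 0.003]
force: [-0.1, 2.4, 5.8]
finger_gap: 18.1
grip_force: 59.6
```

Call:
apply_moves([
  [0,-5,0,0,0,0],
])

```text
clock: 34.3
tcp_pos: [531.0, 91.4, 26.6]
tool_rot: [2.225, 2.217, 0.002]
force: [-0.8, 2.7, 5.1]
finger_gap: 18.1
grip_force: 59.6
```

The pull is about 2.3 N at 7.5 N press, against 6–8 N for the gripping feet, so foot 1 is slippery. I'll take it to the tray, passing high over the first foot.

Call:
apply_moves([
  [0,0,20,0,0,0],
  [0,0,50,0,0,0],
  [0,-30,20,0,0,0],
  [1,-50,0,0,0,0],
  [1,-50,0,0,0,0],
  [1,-50,0,0,0,0],
  [1,-50,0,0,0,0],
  [2,-50,0,0,0,0],
])

```text
clock: 35.3
tcp_pos: [534.5, -190.5, 114.4]
tool_rot: [-2.224, -2.215, 0.004]
force: [0.7, 0.1, -1.9]
finger_gap: 17.9
grip_force: 59.2
```

Call:
apply_moves([
  [2,-50,0,0,0,0],
  [2,-50,0,0,0,0],
  [2,-50,0,0,0,0],
  [0,0,0,0,0,0],
  [0,0,0,0,0,0],
])

```text
clock: 35.92
tcp_pos: [540.7, -338.4, 114.2]
tool_rot: [-2.224, -2.214, 0.002]
force: [-0.2, 0.6, -2.8]
finger_gap: 17.9
grip_force: 59.3
```

Call:
apply_moves([
  [2,0,-40,0,0,0],
  [0,0,-30,0,0,0],
  [0,0,-10,0,0,0],
  [0,0,0,0,0,0],
])

```text
clock: 36.42
tcp_pos: [543.9, -337.4, 35.6]
tool_rot: [-2.223, -2.218, 0.001]
force: [-0.2, 0.3, -2.3]
finger_gap: 17.8
grip_force: 59.2
```

Call:
apply_moves([
  [0,0,-1.5,0,0,0],
  [0,0,0,0,0,0],
])

```text
clock: 36.67
tcp_pos: [545.2, -339.0, 36.1]
tool_rot: [2.223, 2.216, 0.001]
force: [0.1, -1.0, -2.7]
finger_gap: 17.8
grip_force: 59.2
```

Call:
apply_moves([
  [0,0,-1,0,0,0],
  [0,0,0,0,0,0],
])

```text
clock: 36.92
tcp_pos: [544.3, -338.7, 33.9]
tool_rot: [2.225, 2.217, 0.0]
force: [-0.2, -0.1, -3.2]
finger_gap: 17.7
grip_force: 59.2
```

Call:
apply_moves([
  [0,0,-2,0,0,0],
  [0,0,0,0,0,0],
])

```text
clock: 37.17
tcp_pos: [544.1, -338.5, 31.3]
tool_rot: [-2.225, -2.217, 0.0]
force: [-0.6, 0.7, -2.5]
finger_gap: 17.8
grip_force: 59.2
```

Call:
apply_moves([
  [0,0,-1,0,0,0],
  [0,0,0,0,0,0],
])

```text
clock: 37.42
tcp_pos: [544.3, -338.6, 30.9]
tool_rot: [2.225, 2.217, -0.0]
force: [-0.2, 0.4, 0.3]
finger_gap: 18.1
grip_force: 59.3
```

Call:
apply_moves([
  [0,0,-0.5,0,0,0],
  [0,0,0,0,0,0],
])

```text
clock: 37.67
tcp_pos: [544.5, -338.7, 30.6]
tool_rot: [2.225, 2.217, 0.0]
force: [-1.5, 0.6, 2.0]
finger_gap: 17.9
grip_force: 59.3
```

Contact made. I'll release, lift and retreat toward the start side.

Call:
apply_moves([
  [0,0,0,0,0,0],
  [0,0,0,0,0,0],
  [0,0,8,0,0,0],
  [0,0,60,0,0,0],
  [0,0,60,0,0,0],
  [-40,0,40,0,0,0],
  [-60,0,0,0,0,0],
  [-60,0,0,0,0,0],
], jaw=-0.3)

```text
clock: 38.67
tcp_pos: [383.3, -338.8, 199.6]
tool_rot: [2.222, 2.216, -0.0]
force: [0.1, -0.9, -0.9]
finger_gap: 55.6
grip_force: 0.0
```

Call:
apply_moves([
  [-50,-20,0,0,0,0],
  [-50,-20,0,0,0,0],
  [0,0,0,0,0,0],
  [0,0,0,0,0,0],
])

```text
clock: 39.17
tcp_pos: [284.6, -378.9, 198.8]
tool_rot: [2.225, 2.216, 0.0]
force: [0.5, -0.1, 0.3]
finger_gap: 55.2
grip_force: 0.0
```

Run:
```python
from h import *
s=state();print(s["clock"],s["tcp_pos"],s["force"])
c=camera("top");cv2.imwrite("pics/t9.png",cv2.resize(c[120:300,200:440,::-1],None,fx=3,fy=3,interpolation=cv2.INTER_CUBIC))
for r in pinpoint("top","pocket_1"): print(round(r["conf"],2),np.round(r["xy"]),np.round(ray("top",r["xy"],6)))
```

```text
39.175 [ 284.58707551 -378.89566413  198.77978584] [ 0.4525916  -0.13243397  0.30109549]
0.85 [272. 186.] [610.  -3.   6.]
0.82 [250. 187.] [608.  57.   6.]
0.79 [228. 187.] [607. 118.   6.]
0.75 [294. 187.] [608. -65.   6.]
```

View pics/t9.png

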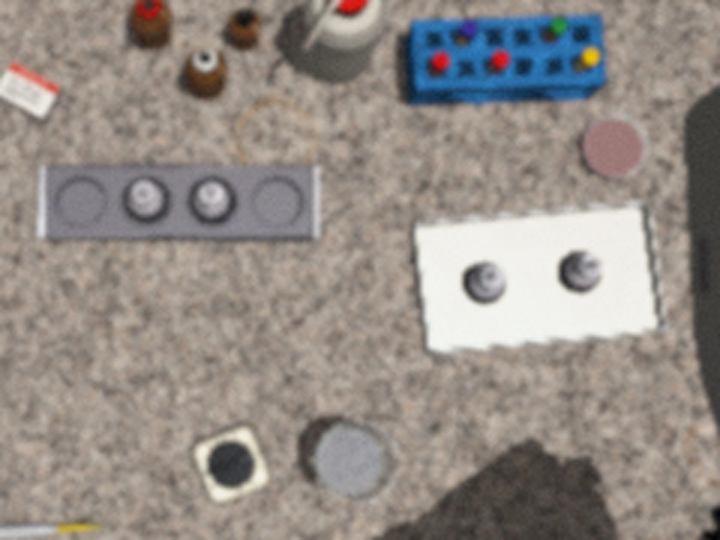

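The final view shows two feet in the inner pockets at (147,200) and (213,200), and two standing in the tray at (487,282) and (582,271), clear of the walls. The timer and beaker are undisturbed. I'll hand it in.

```bash
python3 -c "
from cell import job_done
print(job_done())"
```

```text
the job is handed in; nothing more can be done
None
```

I dragged all four feet: the slippery ones from pockets 1 and 4 now stand upright in the tray, the two that grip are back in pockets 2 and 3, and I handed the job in at about 39 s of the 72 s allowed (no verdict was returned).

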